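Slide the detector module home in its lane

ROBOT

A 6-joint arm with a two-finger parallel gripper is mounted at the origin on the work surface. World frame = base frame: x ahead of the robot, y to its left, z up, the work surface at z = 0. Lengths are in m, angles in rad, forces in N, time in s.
With the tool pointing down it reaches from about 0.25 to 0.8 m from the base axis. Payload 3.9 kg.
Tool frame: the origin (TCP) lies on the centre line of the jaws, within the pads' length; the fingertips stand 17 mm ahead of it and the grasp point (between the pads) lies 2 mm behind it; z points along the fingers, x is the direction in which the jaws open and shut, and the axes are right-handed (so a half turn about z gives the same grasp; the last joint's range is limited). The gripper opens to 85 mm and grips with 20 to 120 N. Pads are 22 mm wide; open, the fingers measure 114 mm over their backs; the gripper's body (76 mm by 85 mm) begins 54 mm behind the grasp point. The pads swing forward as they close: fully open they stand 13 mm farther back than shut.
Start: joints at [-1.144, 0.26, -0.138, 1.173, 0, 1.571], TCP at [0.217, -0.478, 0.248] pointing down, gripper open.
Joint ranges: [-2.78, 2.78], [-0.83, 1.72], [-1.28, 1.37], [-1.9, 2.12], [-1.57, 1.48], [-3.14, 3.14]. Speed limits (rad/s): [2.57, 2.57, 3.14, 3.14, 3.14, 3.14].

INTERFACE

Orientations are given as a unit quaternion [w, x, y, z].
In Python, from plant import bot, set_gripper, kin, vision, spotter gives the robot as it stands. The module is installed in compiled form; this text tells all that it offers. Calls block until the motion is done:
- bot.reach(position, orientation): joint-space move of the TCP to a pose.
- bot.movel(position, ori=None, speed=0.15, max_force=None): straight line of the TCP; ori=None keeps the orientation; speed is the mean speed in m/s. With max_force (N) it stops when the force on the tool has changed by that much, and returns True; else False.
- bot.move_j(angles): joint-space move.
- set_gripper(opening, f_grip=None): finger opening in m; f_grip is the grip in N (None keeps the last); returns when the fingers have stopped.
- bot.sleep(seconds).
- kin.ik(position, orientation): joint angles nearest the present ones, or None.
- vision.camera(name): name is "scene" or "top"; returns a dict with "frame" (420x560x3 uint8, red, green, blue), "K" (3x3 intrinsics, pixels), "distortion" ([k1, k2, p1, p2, k3] as OpenCV has them; the pictures are not rectified), "R" (3x3) and "t" (3): a world point X has camera coordinates R X + t. Camera axes: x right, y down, z forward; pixel columns grow to the right and rows downward; lengths in m; the calibration is good to about 2 mm. A picture is of the moment at which its call begins. There is no depth.
A pose or a line that the arm cannot do raises bot.PlanningError and nothing moves.
- bot.close_job(): hands the job in, once; it reports no verdict.
Trained networks look in the newest picture that a camera, given by its name, has taken for a name from the list of things; names that differ only in an ending like _2 or _b are one class to them, and where a whole thing is asked for, a point or a joint stands for the part that bears it (a point fixed in the world has none). Each returns a list of dicts, best first, with "score" (0 to 1); they miss things now and then, are a little off and sometimes report something else, mostly with a low value. They report only what shows in the picture. A call takes as long as a camera call.
- spotter.cut_out(label, camera): "mask" (420x560 bool, what is visible of it) and "point" ([row, column] in pixels, amid what is visible of it).
- spotter.landmark_of(label, camera): "point" ([row, column] in pixels: a listed point, or the origin of a listed thing).
Readings, each from a call of its own:
- bot.read_time(): time.
- bot.read_qpos(): joint angles.
- bot.read_qvel(): joint speeds.
- bot.read_joint_efforts(): joint torques, N m.
- bot.read_position(): TCP position.
- bot.read_tool_rot(): TCP orientation.
- bot.read_ft_force(): force on the tool from outside, world axes, zero at the start.
- bot.read_wrist_torque(): the same for the moment, N m.
- bot.read_gripper_width(): finger opening in m.
Only numpy, scipy, OpenCV 4.12 (cv2) and the standard library are available. Lean on these libraries where they do the work, as an engineer would, in place of code of your own. Each camera call takes 0.05 s, during which the arm holds its last target. There are 200 camera calls.

TASK

On the aluminium slide plate, push the black detector module down the lane between the two guide rails until it sits square and right up against the stop block at the lane's far end. Straighten and centre it in front of the lane first, since neither the module nor the gripper may touch either rail. Only push it along on its plain faces: do not pinch, lift or tip it, do not touch the brass socket on its top, and leave the other things on the table where they are; finish clear of everything.

Things in the scene. Friction and masses are not known exactly. Their poses are not given: they have to be found in the camera images.
- lane: fixed aluminium plate 470 x 210 x 8 mm. x: push direction (roughly to the robot's left), y: across (roughly towards the robot), z up. Origin on the lane's centre line at table level; plate spans x -250 to 220, y -105 to 105, its top at z = 8 mm. Plate is bare up to the lane's mouth at x = -20; stop's face at x = 195. The module is home with its centre at x = 140, y = 0
- rail_a: guide rail on the plate at the lane's +y side: dark steel bar 215 mm long, 14 mm wide, 20 mm high (its top 28 mm above the table). Origin under its middle, on the plate's top; axes as the lane's. Its inner face is 58 mm from the lane's centre line. Never to be touched
- rail_b: the same guide rail at the lane's -y side, inner face also 58 mm from the centre line: the lane is 116 mm wide between the rails
- stop_face (a point): centre of the stop block's face that the module comes to rest against: dark steel block 22 mm thick, 90 mm wide, 52 mm high, standing on the plate at the far end of the lane; the point lies 34 mm above the table on the centre line. Axes as the lane's
- module: black detector module, a plain box 110 mm long (x), 92 wide (y), 60 high, 0.45 to 0.95 kg, loose on the plate before the lane's mouth, off centre and askew. Origin at the centre of its underside; the +x end (round window) leads, the -x end is the rear. Its top is 68 mm above the table. Slides with 1.5 to 12 N of friction and stops where the push stops
- module_center (a point): centre of the module, half-way up (30 mm above its underside); axes as the module's
- socket: small brass socket on the module's top, fixed to it, 20 mm across and 16 mm high (its top 84 mm above the table), on the centre line 38 mm ahead of the module's centre. Origin at its foot. Not to be touched
- post: bystander: steel post 13 mm thick on a round 40 mm foot, 72 mm high, standing on the table beside the lane's +y side. Origin under its centre
- mount: bystander: round lens in a black holder, 50 mm wide, 51 mm high, standing on the table beside the lane's -y side. Origin under its centre
- driver: bystander: screwdriver 160 mm long lying at the left near side. Origin under its middle
- lamp: bystander: upright black lamp housing, 145 mm high, 72 mm across on a 100 mm foot, at the right side. Origin under its centre
- remote: bystander: flat round black control puck, 90 mm across, 36 mm high, to the right of the plate. Origin under its centre
- cover: bystander: eight-sided aluminium cover plate 150 mm across, 14 mm high with a round window, lying to the left of the plate. Origin under its centre
- jar: bystander: small jar 48 mm across, 60 mm high, at the right near side. Origin under its centre

How it is judged:
By the outcome, as a careful person would: the job done as asked, in the order asked, and still so for the second after the job is handed in, with the robot touching nothing.
It also fails if it takes over 72 s, if anything falls off the work surface, if the arm or the gripper's body presses on something with over 40 N, if the wrist force passes 120 N, or if a joint passes its speed limit or range.

## Working session

There is one attempt and no reset: what is moved stays moved. The work goes in short steps, each a Python script; the robot and the scene stay as the last script left them, time stands still between calls to the robot, and variables do not carry over. Pictures are saved under pics/ and viewed, about 8 in all and at most 12, crops included, and the job is handed in when it is done.

```bash
mkdir -p pics; ls
cat > h.py <<'E'
import numpy as np, cv2
from plant import bot,set_gripper,kin,vision,spotter
def shot(n):
    return vision.camera(n)
def save(c,fn,crop=None,scale=1):
    im=c["frame"][:,:,::-1].copy()
    if crop: r0,r1,c0,c1=crop; im=im[r0:r1,c0:c1]
    if scale!=1: im=cv2.resize(im,None,fx=scale,fy=scale,interpolation=cv2.INTER_CUBIC)
    cv2.imwrite(fn,im)
def back(c,rc,z):
    "pixel [row,col] -> world point at height z"
    p=np.array([[[rc[1],rc[0]]]],float)
    u=cv2.undistortPoints(p,np.array(c["K"]),np.array(c["distortion"]))[0,0]
    R=np.array(c["R"]);t=np.array(c["t"])
    o=-R.T@t; d=R.T@np.array([u[0],u[1],1]); return o+d*(z-o[2])/d[2]
def proj(c,X):
    X=np.atleast_2d(np.array(X,float))
    p,_=cv2.projectPoints(X,cv2.Rodrigues(np.array(c["R"]))[0],np.array(c["t"]),np.array(c["K"]),np.array(c["distortion"]))
    return p[:,0,::-1]
E
python3 - <<'E'
from h import *
H={'lane':0,'rail_a':.008,'rail_b':.008,'stop_face':.034,'module':.008,'module_center':.038,'socket':.068,'post':0,'mount':0,'driver':0,'lamp':0,'remote':0,'cover':0,'jar':0}
for n in('scene','top'):
    c=shot(n); save(c,f'pics/{n}0.png')
    print(n,'cam at',-np.array(c["R"]).T@np.array(c["t"]), np.array(c["K"])[0,0])
    for k,z in H.items():
        for d in spotter.landmark_of(k,n)[:2]: print(k,round(d['score'],2),np.round(d['point'],1),np.round(back(c,d['point'],z)[:2],4))
E
```

```text
pics
scene cam at [1.06017662 0.49362559 0.94862174] 446.9745215675175
lane 0.72 [239.9 257.3] [ 0.5873 -0.0212]
rail_a 0.86 [278.6 263.5] [0.6658 0.0754]
rail_b 0.86 [278.6 263.5] [0.6658 0.0754]
stop_face 0.9 [274.4 316.2] [0.5847 0.1732]
module 0.58 [207.9 214.1] [ 0.5916 -0.1822]
module_center 0.59 [201.2 217.3] [ 0.5845 -0.1717]
module_center 0.56 [238.6 256.7] [ 0.6043 -0.0045]
socket 0.62 [198.5 219.9] [ 0.5892 -0.1516]
post 0.78 [224.3 319. ] [0.4391 0.0675]
mount 0.7 [277.4 218.7] [ 0.7336 -0.0132]
driver 0.75 [265.8 431.3] [0.3551 0.3641]
lamp 0.84 [179.  145.4] [ 0.647 -0.425]
remote 0.85 [148.6 188.5] [ 0.4744 -0.4303]
remote 0.4 [276.3 220.7] [ 0.7281 -0.0118]
cover 0.85 [363.7 433.1] [0.5758 0.4963]
jar 0.69 [129.9 242. ] [ 0.2987 -0.3675]
top cam at [0.42477437 0.01676772 1.43066469] 491.6461688921739
lane 0.78 [189.9 284.1] [ 0.5945 -0.0254]
rail_a 0.91 [173.3 248.9] [0.645  0.0763]
rail_a 0.63 [215.5 253.2] [0.5212 0.0665]
rail_b 0.91 [173.3 248.9] [0.645  0.0763]
rail_b 0.63 [215.5 253.2] [0.5212 0.0665]
stop_face 0.57 [248.4 257.2] [0.4257 0.0564]
stop_face 0.55 [190.4 215.4] [0.5941 0.1721]
module 0.92 [192.3 339.2] [ 0.5826 -0.1856]
module_center 0.6 [190.  339.3] [ 0.5859 -0.1819]
socket 0.59 [185.1 324.3] [ 0.5972 -0.1361]
socket 0.44 [286.5 403.4] [ 0.309  -0.3474]
post 0.69 [249.8 256.9] [0.4217 0.0584]
post 0.68 [188.6 338.5] [ 0.5944 -0.1851]
mount 0.53 [145.  281.2] [ 0.7281 -0.0205]
mount 0.29 [173.3 248.9] [0.6462 0.0766]
driver 0.59 [276.7 152.8] [0.3506 0.3634]
lamp 0.57 [169.5 415.4] [ 0.6461 -0.4165]
lamp 0.26 [275.7 153.1] [0.3535 0.3625]
remote 0.97 [229.6 425.4] [ 0.4673 -0.4379]
cover 0.89 [198.3 105.6] [0.5837 0.5022]
jar 0.64 [286.1 405.1] [ 0.3042 -0.3707]
```

Run:
```python
import cv2
a=cv2.imread('pics/top0.png')[120:300,180:440]
cv2.imwrite('pics/top0c.png',cv2.resize(a,None,fx=3,fy=3,interpolation=cv2.INTER_CUBIC))
```

```text
(no output)
```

View pics/top0c.png

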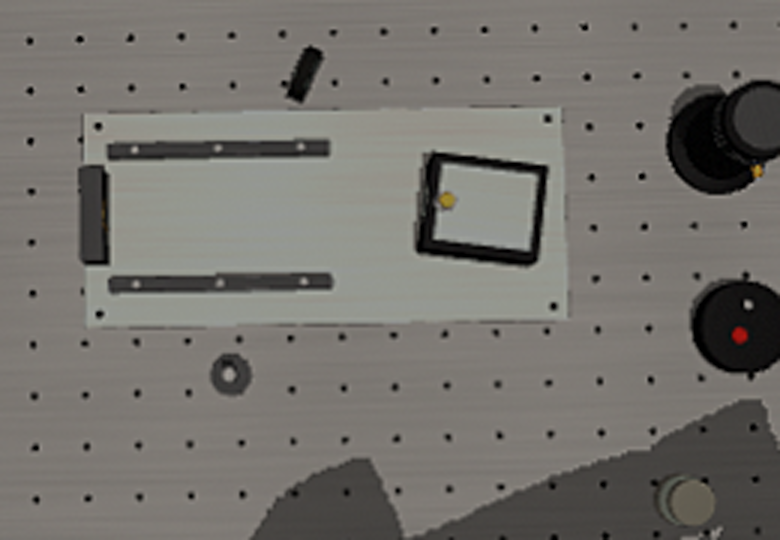

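View pics/scene0.png

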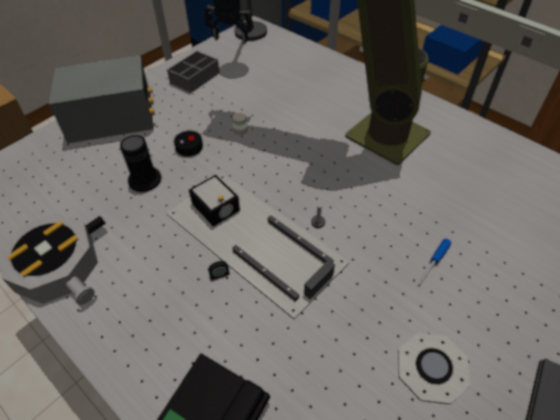

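The top view shows the rails at crop rows ~148 and ~282, and the module around (487,209), yawed about 8° to the lane. The scene view agrees: the near rail is rail_a and the stop is at (274,316). Next I'll fit the lane and module poses.

```bash
cat >> h.py <<'E'
def backn(c,pts,z): return np.array([back(c,p,z)[:2] for p in pts])
def rect(c,mask,z):
    "largest blob of mask -> min-area rectangle in world at height z: corners"
    k,_=cv2.findContours(mask.astype(np.uint8),cv2.RETR_EXTERNAL,cv2.CHAIN_APPROX_NONE)
    k=max(k,key=cv2.contourArea)[:,0,::-1]/UP-.5+.5/UP
    w=backn(c,k,z); return cv2.boxPoints(cv2.minAreaRect((w*1000).astype(np.float32)))/1000
UP=4
def desc(b):
    "centre, long-side length, short, yaw of long side (mod pi, near +y)"
    e=[b[1]-b[0],b[2]-b[1]]; e.sort(key=np.linalg.norm); L=e[1]; L=L if L[1]>0 else -L
    return b.mean(0),np.linalg.norm(L),np.linalg.norm(e[0]),np.arctan2(L[1],L[0])
def bright(c):
    g=cv2.resize(c["frame"],None,fx=UP,fy=UP,interpolation=cv2.INTER_CUBIC)
    return cv2.cvtColor(g,cv2.COLOR_RGB2GRAY)
E
python3 - <<'E'
from h import *
c=shot('top'); g=bright(c)
for th in(142,147,152):
    m=(g>th).astype(np.uint8); m=cv2.morphologyEx(m,cv2.MORPH_OPEN,np.ones((9,9)))
    n,l,s,cc=cv2.connectedComponentsWithStats(m)
    for i in range(1,n):
        if 2000<s[i,4] and 150<cc[i,0]/UP<450 and 120<cc[i,1]/UP<280:
            p,L,S,a=desc(rect(c,l==i,.008 if s[i,4]>60000 else .068))
            print(th,s[i,4],np.round(p,4),round(L,4),round(S,4),round(np.degrees(a),2))
E
```

```text
142 131043 [ 0.5885 -0.0366] 0.4668 0.2085 89.52
142 11398 [ 0.5866 -0.1842] 0.0872 0.07 81.51
147 7180 [0.669  0.0445] 0.1767 0.0248 88.56
147 2168 [ 0.6382 -0.2239] 0.0657 0.0227 88.74
147 77321 [ 0.5652 -0.0366] 0.4646 0.1605 89.52
147 9567 [ 0.5864 -0.1843] 0.0866 0.0695 81.49
```

```bash
cat >> h.py <<'E'
def cen(c,cr,sign,r=2):
    "sub-pixel centroid near crop point (col,row at 3x, offset 180,120)"
    g=cv2.cvtColor(c["frame"],cv2.COLOR_RGB2GRAY).astype(float)
    x,y=cr[0]/3+180-1/3,cr[1]/3+120-1/3
    for _ in range(3):
        xi,yi=int(round(x)),int(round(y)); w=sign*g[yi-r:yi+r+1,xi-r:xi+r+1]; w=np.clip(w-np.median(w),0,None)
        Y,X=np.mgrid[yi-r:yi+r+1,xi-r:xi+r+1]; x,y=(w*X).sum()/w.sum(),(w*Y).sum()/w.sum()
    return y,x
E
python3 - <<'E'
from h import *
c=shot('top')
P=backn(c,[cen(c,p,-1) for p in[(98,126),(547,118),(553,306),(99,314)]],.008)
B=backn(c,[cen(c,p,1) for p in[(134,149),(218,148),(301,146)]],.028)
A=backn(c,[cen(c,p,1) for p in[(136,283),(220,282),(304,281)]],.028)
print(np.round(P,4).tolist(),np.round(A,4).tolist(),np.round(B,4).tolist())
ang=lambda u:round(float(np.degrees(np.arctan2(u[1],u[0]))),2)
print('yaws',ang(P[0]-P[1]),ang(P[3]-P[2]),ang(A[0]-A[2]),ang(B[0]-B[2]),'perp', ang(P[0]-P[3])+90,ang(P[1]-P[2])+90)
print('centres',P.mean(0),A.mean(0),B.mean(0),(A+B).mean(0)/2)
E
```

```text
[[0.6822, 0.1829], [0.6791, -0.257], [0.495, -0.2552], [0.4986, 0.1844]] [[0.5256, 0.1469], [0.5243, 0.0666], [0.5242, -0.0133]] [[0.6571, 0.1461], [0.6544, 0.0658], [0.6559, -0.0143]]
yaws 89.59 89.53 89.51 89.54 perp 89.54 89.45
centres [ 0.58870454 -0.036209  ] [0.52469598 0.06672358] [0.65580019 0.06585393] [0.59024809 0.06628875]
```

```bash
cat >> h.py <<'E'
from scipy.spatial.transform import Rotation as Ro
O=np.array([.5892,-.0212]); YAW=np.radians(89.53)
ex=np.array([np.cos(YAW),np.sin(YAW)]); ey=np.array([-ex[1],ex[0]])
def W(x,y,z): return np.r_[O+x*ex+y*ey,z]        # lane -> world
def Ln(p): d=np.asarray(p)[:2]-O; return np.array([d@ex,d@ey])
def quat(a):
    "tool down, jaw axis at angle a from the lane's x"
    X=np.array([np.cos(YAW+a),np.sin(YAW+a),0]); Z=np.array([0,0,-1.]); q=Ro.from_matrix(np.c_[X,np.cross(Z,X),Z]).as_quat()
    return q[[3,0,1,2]]
ACROSS=np.pi/2; ALONG=0.
def module():
    c=shot('top'); g=bright(c); out=None
    for th in(135,140,145):
        m=cv2.morphologyEx((g>th).astype(np.uint8),cv2.MORPH_OPEN,np.ones((9,9)))
        n,l,s,cc=cv2.connectedComponentsWithStats(m)
        for i in range(1,n):
            if 6000<s[i,4]<16000 and 180<cc[i,0]/UP<400 and 140<cc[i,1]/UP<240:
                p,L,S,a=desc(rect(c,l==i,.068))
                print('module',th,np.round(Ln(p)*1000,1),round(L,4),round(S,4),'yaw',round(np.degrees(a-YAW),2))
    return c
E
python3 - <<'E'
from h import *
print(bot.read_tool_rot())
for s in(0,np.pi):
    for a in (ACROSS,ALONG): print(s,a,quat(a+s),kin.ik(W(-.265,0,.2),quat(a+s)))
set_gripper(.05);
E
```

```text
[-1.11701708e-05  8.40823720e-01 -5.41309036e-01 -1.54098971e-05]
0 1.5707963267948966 [0.         0.00410151 0.99999159 0.        ] [-0.45361945  0.50259602  0.11180762  1.18000793  0.         -2.01621273]
0 0.0 [0.         0.71000104 0.70420063 0.        ] [-0.45361945  0.50259602  0.11180762  1.18000793  0.         -0.4454164 ]
3.141592653589793 1.5707963267948966 [-0.          0.99999159 -0.00410151  0.        ] [-0.45361945  0.50259602  0.11180762  1.18000793  0.          1.12537993]
3.141592653589793 0.0 [ 0.         -0.70420063  0.71000104  0.        ] [-0.45361945  0.50259602  0.11180762  1.18000793  0.          2.69617625]
```

```bash
sed -i 's#^ACROSS=.*#ACROSS=-np.pi/2; ALONG=0.#' h.py
python3 - <<'E'
from h import *
q=quat(ACROSS)
bot.reach(W(-.265,0,.2),q); bot.movel(W(-.265,0,.04),speed=.1)
print(bot.read_position(),bot.read_gripper_width(),bot.read_ft_force(),bot.read_time())
print(bot.movel(W(-.165,0,.04),speed=.04,max_force=25))
print(Ln(bot.read_position()),bot.read_ft_force(),bot.read_time())
c=module(); save(c,'pics/t1.png',(120,300,180,440),3)
E
```

```text
[ 0.58756252 -0.28644819  0.04074939] 0.049749467673625515 [-0.34068609  0.06910247 -0.49384059] 5.3417
False
[-1.65080857e-01 -1.54531030e-04] [ 0.25146137 -5.03646042  2.66575793] 7.9917
```

View pics/t1.png

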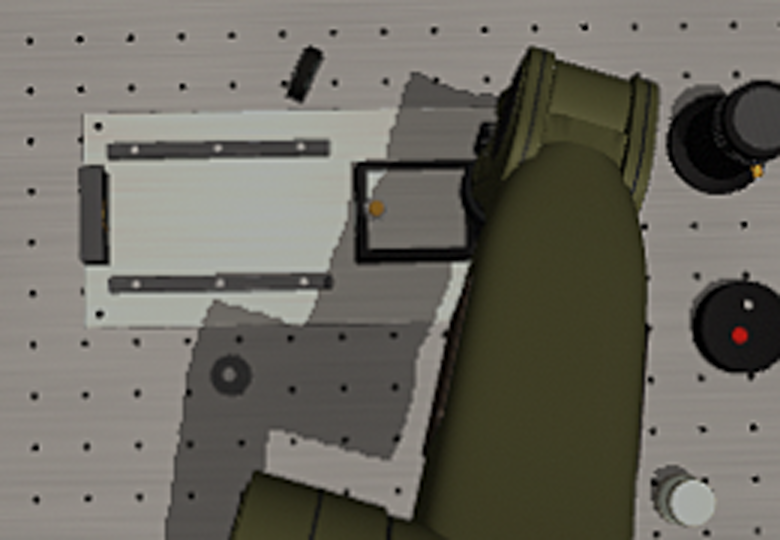

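The module now looks square: top face spans crop cols 355–468 and rows 162–260. I'll back off for a clear view.

Run:
```python
from h import *
bot.movel(W(-.19,0,.04),speed=.1); bot.movel(W(-.25,0,.2),speed=.2); bot.move_j([-1.144,.26,-.138,1.173,0,1.571])
c=module(); save(c,'pics/t2.png',(120,300,180,440),3); print(bot.read_time())
s=c; 
for k,z in(('module_center',.038),('socket',.068),('module',.008)):
    for n in('top','scene'):
        cc=c if n=='top' else shot('scene')
        for d in spotter.landmark_of(k,n)[:1]: print(k,n,d['score'],np.round(Ln(back(cc,d['point'],z))*1000,1))
```

```text
module 135 [-97.8   2.4] 0.088 0.0709 yaw -0.88
module 140 [-97.9   2.4] 0.0875 0.0707 yaw 0.05
module 145 [-97.8   2.7] 0.0866 0.0702 yaw -0.89
11.075
module_center top 0.9 [-91.4   4.1]
module_center scene 0.73 [-95.   11.5]
socket top 0.37 [-50.9  -3.5]
socket scene 0.55 [117.   33.3]
module top 0.57 [-99.4   0.7]
module scene 0.89 [-86.7  -0.2]
```

View pics/t2.png

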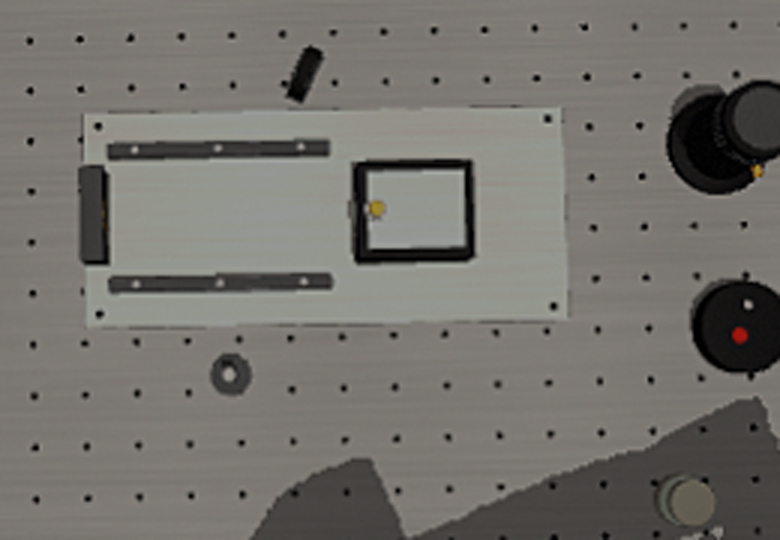

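Run:
```python
from h import *
set_gripper(.06)
bot.reach(W(-.105,.095,.15),quat(ALONG)); bot.movel(W(-.105,.095,.04),speed=.1)
print(bot.read_ft_force())
print(bot.movel(W(-.105,.0585,.04),speed=.025,max_force=25),Ln(bot.read_position()),bot.read_ft_force())
bot.movel(W(-.105,.095,.04),speed=.08); bot.movel(W(-.105,.095,.15),speed=.15)
bot.move_j([-1.144,.26,-.138,1.173,0,1.571]); c=module(); save(c,'pics/t3.png',(120,300,180,440),3); print(bot.read_time())
p=np.array(cen(c,(376,209),1,3)); 
g=cv2.cvtColor(c["frame"],cv2.COLOR_RGB2HSV); m=(g[...,1]>110)&(np.indices(g.shape[:2])[1]>290)&(np.indices(g.shape[:2])[1]<345)&(np.indices(g.shape[:2])[0]>170)&(np.indices(g.shape[:2])[0]<210)
print(m.sum(),np.round(Ln(back(c,np.argwhere(m).mean(0),.08))*1000,1))
```

```text
[ 0.03258539 -0.41000524  0.42888223]
False [-0.10476428  0.06109084] [-5.25693771 -0.38630202  2.19457805]
module 135 [-97.7   2.4] 0.088 0.0709 yaw -0.89
module 140 [-97.6   2.4] 0.0877 0.0709 yaw -0.89
module 145 [-97.7   2.7] 0.0866 0.0702 yaw -0.86
19.5417
25 [-75.8   0.4]
```

Run:
```python
from h import *
bot.reach(W(-.105,.090,.15),quat(ALONG)); bot.movel(W(-.105,.090,.04),speed=.15)
bot.movel(W(-.105,.068,.04),speed=.06)
for y in(.060,.058,.0565,.055,.0535,.052):
    s=bot.movel(W(-.105,y,.04),speed=.02,max_force=25); p=Ln(bot.read_position()); print(y,s,p,bot.read_ft_force())
    if p[1]<.0592: break
bot.movel(W(-.105,.09,.04),speed=.1); bot.movel(W(-.105,.09,.15),speed=.2)
bot.move_j([-1.144,.26,-.138,1.173,0,1.571]); c=module(); save(c,'pics/t4.png',(120,300,180,440),3); print(bot.read_time())
```

```text
0.06 False [-0.1049239   0.06072739] [-2.06645502 -0.4578741  -0.20096922]
0.058 False [-0.10482803  0.05912153] [-5.01078563  0.22662869  0.63863404]
module 135 [-97.8  -0.4] 0.0879 0.071 yaw -0.96
module 140 [-97.6  -0.1] 0.0876 0.0703 yaw -0.95
module 145 [-97.8  -0. ] 0.0866 0.0703 yaw -0.81
26.3417
```

View pics/t4.png

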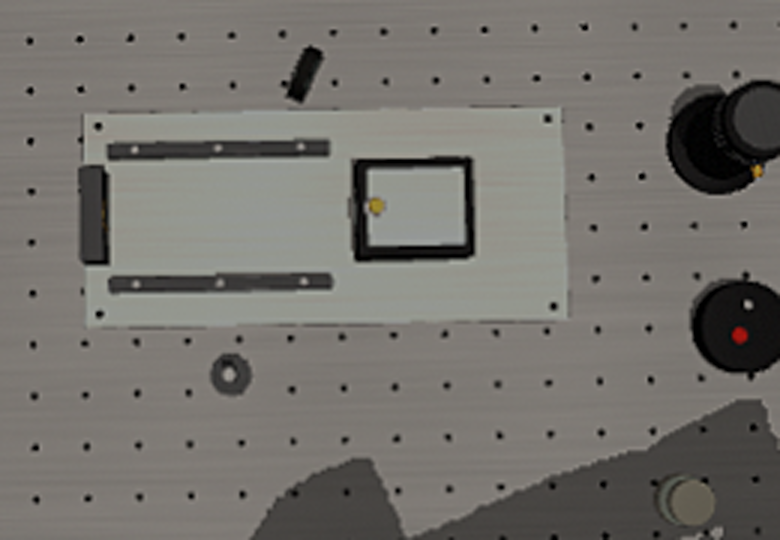

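The module is centred (y ≈ 0) and square within about 1°. Now I'll push it down the lane, stopping short of the stop block.

Run:
```python
from h import *
set_gripper(.05); q=quat(ACROSS)
bot.reach(W(-.20,0,.15),q); bot.movel(W(-.20,0,.04),speed=.12); bot.movel(W(-.17,0,.04),speed=.06)
print(bot.movel(W(.04,0,.04),speed=.05,max_force=25),Ln(bot.read_position()),bot.read_position()[2],bot.read_ft_force(),bot.read_time())
bot.movel(W(.01,0,.04),speed=.1); bot.movel(W(-.03,0,.16),speed=.2)
bot.move_j([-1.144,.26,-.138,1.173,0,1.571]); c=module(); save(c,'pics/t5.png',(120,300,180,440),3); print(bot.read_time())
```

```text
False [3.99201352e-02 6.21927228e-06] 0.040013110871572076 [-0.8238017  -4.84943667  3.35744561] 34.3583
module 135 [106.9   0.2] 0.0885 0.0691 yaw -0.58
module 140 [107.    0.3] 0.0889 0.0681 yaw -1.0
module 145 [106.6   0.5] 0.0878 0.0684 yaw -0.59
37.7
```

View pics/t5.png

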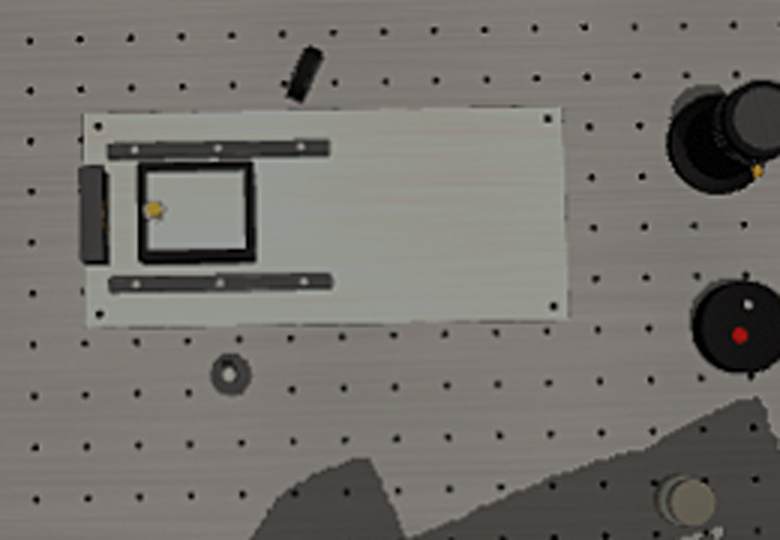

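The module is in the lane with gaps on both sides, centred within 0.5 mm, about 33 mm short of home. Next is the final push to contact.

Run:
```python
from h import *
q=quat(ACROSS)
bot.reach(W(-.01,0,.16),q); bot.movel(W(.005,0,.04),speed=.12); bot.movel(W(.03,0,.04),speed=.05)
bot.movel(W(.062,0,.04),speed=.04,max_force=25); print(Ln(bot.read_position()),bot.read_ft_force())
for x in np.arange(.066,.090,.002):
    s=bot.movel(W(x,0,.04),speed=.02,max_force=15); p=Ln(bot.read_position()); f=bot.read_ft_force(); print(round(x,3),s,p,np.round(f,1))
    if s or -f[1]>18: break
bot.movel(W(.04,0,.04),speed=.1); bot.movel(W(-.02,0,.17),speed=.2)
bot.move_j([-1.144,.26,-.138,1.173,0,1.571]); c=module(); save(c,'pics/t6.png',(120,300,180,440),3); print(bot.read_time())
s=shot('scene'); save(s,'pics/s6.png',(170,330,200,380),4)
```

```text
[6.25295353e-02 3.45130700e-05] [-0.38153913 -1.66600826  0.71292926]
0.066 False [6.59254574e-02 4.09033072e-07] [-0.2 -3.6  0.7]
0.068 False [ 6.79328388e-02 -2.64618376e-05] [-0.6 -2.9  0.8]
0.07 False [ 7.00612825e-02 -1.74096778e-05] [ 0.7 -4.5  0.8]
0.072 False [ 7.21054925e-02 -1.75942124e-05] [ 0.1 -3.6  1.7]
0.074 False [0.07241681 0.00017566] [-0.7 -8.1  2.3]
0.076 False [0.07235665 0.00024223] [ -1.1 -14.4   2.4]
0.078 False [0.07234926 0.00021978] [ -0.9 -19.9   3. ]
module 135 [139.8   0.3] 0.0875 0.0696 yaw -0.78
module 140 [139.4  -0. ] 0.0868 0.0689 yaw -0.78
module 145 [ 1.394e+02 -1.000e-01] 0.0868 0.0682 yaw -0.78
47.95
```

View pics/t6.png

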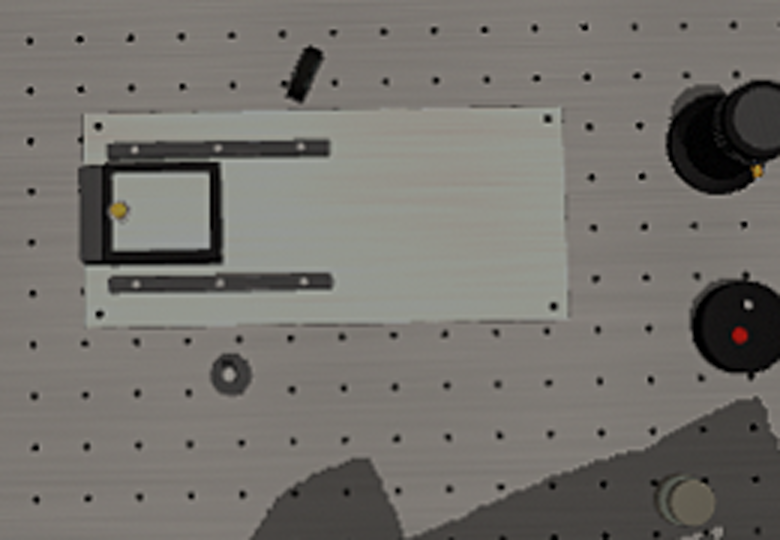

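View pics/s6.png

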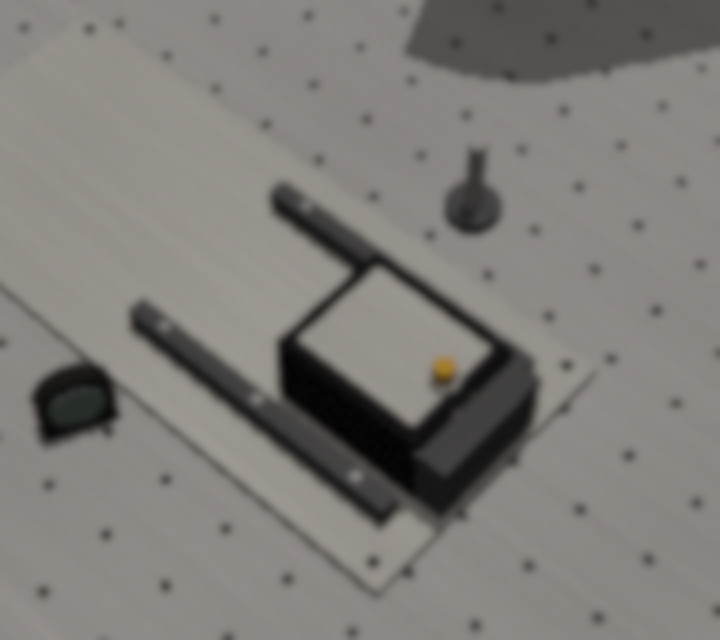

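The module is flush against the stop (crop col ~108) and clear of both rails. The TCP halted at x = 72.4 mm while the force climbed to 20 N, and the arm is now away. Handing in.

```bash
python3 -c "
from plant import bot
bot.close_job(); print(bot.read_time())"
```

```text
the job is handed in; nothing more can be done
the job is handed in; nothing more can be done
```

The module is home: it sits flush against the stop block, centred in the lane. The job is handed in at about 48 s on the robot's clock.

**What I did:** I straightened the module with a two-finger push on its rear. Then I centred it with a two-finger push on its +y side; the first try only touched it and it stayed put, so I repeated it. Finally I pushed it down the lane from the rear with the jaws part open, stopping once for a look before the last push.

**Last checks:**
- **Position:** the camera put its centre at x ≈ 139.5 mm and y ≈ 0 mm, against a home of 140 and 0.
- **Contact with the stop:** the tool halted at 72.4 mm while the push force rose from 4 to 20 N, which is solid contact.
- **Clearance:** gaps show on both sides to the rails. The post and mount look unmoved, and the arm is back at its start pose, clear of everything.

**Disagreement:** the picture fit gave a yaw of about −0.8°. I read that as a pixel-level bias, because the top view shows the module flush against the stop. The trained networks' module points scattered by up to about 11 mm, so I used my own fit instead.

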